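# Ready the folding lantern: plug in its battery, set and lock its leg

### The job

Get the folding lantern ready for use: first plug the battery block fully home into the bay on the lantern's upper side, then draw the lantern's sliding leg out until its red ring has just come fully out of the black collar. Hold the leg at that mark with one finger while squeezing the orange cam lever fully shut with the other, and finish still holding the leg like that, with the hand squeezed round it and the battery still plugged in; leave the jar, its cap, the egg cup and the fuse holder where they are.

Things in the scene. Friction and masses are not known exactly. Their poses are not given: they have to be found in the camera images.
- lantern: Folding LED lantern on its back in a fixed wooden rest; only leg, lever move. Origin on the work surface under the collar's outer face, on the leg's line; +x out along the leg, +y the side where the lever swings, +z up. Green housing: x -286 to -136, y +-61, top z 82 mm. Outer tube 24 wide: x -136 to -36. Black collar: x -36 to 0, y -20 to 14, z 30 to 70, with a fork to y 32 for the lever's pin.
- bay (a point): Centre of the mouth of the rectangular battery bay, in the flat top of the housing, 82 mm above the surface; axes as the lantern's. The bay is 40 mm along x by 30 mm along y with a 3 mm chamfer, 27 mm deep, blind.
- battery: Loose black and yellow battery block, 0.15 to 0.3 kg, standing on its plug. Origin: centre of the plug's underside. Plug 36 mm (x) by 26 (y), 24 high, lowest 4 mm stepped in to 33 x 23. Grip part above: 50 (x) by 40 (y), z 24 to 70. Fits the bay either way round (turned by pi), its x along the lantern's. Fully home the shoulder sits on the housing, its origin 24 mm below the bay's mouth.
- leg (a joint): How far the inner leg is drawn out of the collar, m: 0 fully in, 0.075 at the mark, stop at 0.092. Slides along the lantern's x with about 3 N of friction and stays where left while the lever is open; the closing cam drags it inwards by about 5 mm unless it is held, then locks it.
- red_ring (a point): Centre of the inner (collar-side) edge of the 5 mm wide red ring painted round the leg; axes as the lantern's. At the mark this edge is level with the collar's outer face, so the whole ring just shows. Inside the collar at the start. Thin black rings are other graduations.
- collar_face (a point): Centre of the collar's outer face, on the leg's centre line, 50 mm above the surface; axes as the lantern's. The red ring is to come here.
- foot (a point): Centre of the leg's rubber foot, a block 30 mm along x, 28 wide, 28 high (z 36 to 64 mm, room beneath); axes as the lantern's. 65 mm beyond the collar's face when the leg is in, 140 mm at the mark. Between collar and foot the leg is a bare tube 16 mm wide (y +-8) and 22 high (z 39 to 61).
- lever (a joint): Angle of the orange cam lever, rad: 0 shut (stop), lying along the leg on its +y side; 0.9 wide open. Turns about a vertical pin at x -14, y 21.5 mm in the lantern's frame. Friction holds it where left; the cam bites on the leg below about 0.5 rad, the tip then needs up to about 10 N; over centre at 0.1, then stays shut. Starts at 0.6 to 0.76.
- lever_tip (a point): Free end of the lever, 60 mm from its pin, 50 mm above the surface; x along the lever away from the pin, z up. A bar 7 mm thick, 24 high (z 38 to 62). Shut, it lies at y 20 to 27 mm, its tip at x 46 in the lantern's frame: a 35 mm squeeze across leg and lever holds both.
- jar: Orange plastic jar without its cap, bystander, 64 mm across, 76 mm tall, origin under its centre.
- jar_cap: The jar's orange cap lying upside down, bystander, 58 mm across, 14 mm high, origin under its centre.
- egg_cup: Blue melamine egg cup, bystander, 50 mm across, 56 mm tall, origin under its centre.
- fuse_holder: Small hard plastic fuse holder, bystander, 70 x 30 x 34 mm, origin under its centre.
Not all that is in view belongs to the job. Leave any purple or turquoise look-alike of the battery alone.

How it is judged:
By the outcome, as a careful person would: the job done as asked, in the order asked, and still so for the second after the job is handed in, while the arm keeps its last pose, push and grip.
It also fails if it takes over 67 s, if anything falls off the work surface, if the arm or the gripper's body presses on something with over 40 N, if the wrist force passes 120 N, or if a joint passes its speed limit or range.

### The arm

A 6-joint arm with a two-finger parallel gripper is mounted at the origin on the work surface. World frame = base frame: x ahead of the robot, y to its left, z up, the work surface at z = 0. Lengths are in mm, angles in rad, forces in N, time in s.
With the tool pointing down it reaches from about 350 to 975 mm from the base axis. Payload 17.4 kg.
Tool frame: the origin (TCP) lies midway between the tips of the shut fingers; the grasp point (between the pads) lies 19 mm behind it; z points along the fingers, y is the line along which they close (so a half turn about z gives the same grasp; the last joint's range is limited). The gripper opens to 85 mm and grips with 20 to 120 N. Pads are 22 mm wide; open, the fingers measure 114 mm over their backs; the gripper's body (76 mm by 85 mm) begins 54 mm behind the grasp point. The pads swing forward as they close: fully open they stand 13 mm farther back than shut.
Start: joints at [-1.351, 0.116, 1.442, -0, 1.584, -0.038], TCP at [172.084, -652.702, 231.303] pointing down, gripper open.
Joint ranges: [-2.83, 2.83], [-0.83, 2.19], [0.07, 2.5], [-1.14, 4.28], [0.01, 3], [-2.97, 2.97]. Speed limits (rad/s): [1.89, 1.89, 2.22, 3.14, 3.14, 3.14].

### API

Orientations are given as a unit quaternion [x, y, z, w].
In Python, from station import observe, capture, camera_params, close_job gives the robot as it stands.
- The arm moves only by the shell command python3 -m inch 'ROWS' [FORCE]. ROWS is text: rows parted by semicolons, each of 5 numbers parted by spaces: the closure in counts, from 0 (fully open) to 255 (shut), then the shift along the tool's x, y, z in units of 30 mm (1.0 is 30 mm), then the turn about the tool's z in units of 8 degrees (1.0 is 8 degrees). A call has 1 to 8 rows; each row is the pose to reach, as a shift and turn from the pose commanded when the call began, along the tool's axes at that moment; what a row does not reach only later rows make up. A row lasts 1/10 s, in which the tool goes at most 50 mm and 8.59 degrees, less where a joint would pass 70% of its speed; a pose out of reach is approached as far as the arm can. A call with a gripper value outside its range is refused whole. The fingers move at their own pace and stop on an object; FORCE is the grip in N (left out, the last holds). Time passes only in rows, so rows that repeat a pose let the fingers close. It gives the time, the measured TCP pose, the force, the opening and the grip force at its end, in the units of the state.
- observe(): the state, without advancing time (a new reading comes with each control period).
- capture(name): name is "scene" or "side" or "wrist"; returns (picture, depth): 480x640x3 uint8, red, green, blue; 480x640 float32, mm along the optical axis (not along the pixel's ray), 0 where there is no reading.
- camera_params(name): a dict with "fx", "fy", "cx", "cy" (pixels), "view" (4x4, takes a point from world to camera coordinates). Camera axes: x right, y down, z forward; pixel columns grow to the right and rows downward; lengths in mm; the calibration is good to about 2 mm. A picture is of the moment at which its call begins: read the wrist's pose just before it. camera_params takes no time and is no camera call; for the wrist camera it gives the pose at the moment of the call.
- close_job(): hands the job in; it is judged then, once.
The state is a dict: "clock": time; "joints": joint angles; "dq": joint speeds; "tau": joint torques, N m; "ee_pos": TCP position; "tcp_rot": TCP orientation; "ft_force": force on the tool from outside, world axes, zero at the start; "ft_torque": the same for the moment, N m; "width": finger opening in mm; "grasp_force": force on a finger pad.
Only numpy, scipy, OpenCV 4.12 (cv2) and the standard library are available. Lean on these libraries where they do the work, as an engineer would, in place of code of your own. Each camera call takes 0.05 s, during which the arm holds its last target. There are 200 camera calls.

## Working session

There is one attempt and no reset: what is moved stays moved. The work goes in short steps, Python scripts to look and compute and a shell command to move; the robot and the scene stay as the last step left them, time stands still between calls to the robot, and variables do not carry over. Pictures are saved under pics/ and viewed, at most 12 in all, crops included, and the job is handed in when it is done.

```bash
ls; mkdir -p pics
cat > h.py <<'E'
import numpy as np, cv2
from station import observe, capture, camera_params
from scipy.spatial.transform import Rotation as R
def cloud(name):
    p=camera_params(name); im,d=capture(name)
    v,u=np.mgrid[0:480,0:640]
    c=np.stack([(u-p['cx'])/p['fx']*d,(v-p['cy'])/p['fy']*d,d,np.ones_like(d)],-1)
    w=c@np.linalg.inv(np.array(p['view'])).T
    return im,d,w[...,:3],p
def save(n,im): cv2.imwrite('pics/'+n+'.png',cv2.cvtColor(im,cv2.COLOR_RGB2BGR))
E
python3 - <<'E'
from h import *
o=observe();print(o['ee_pos'],o['tcp_rot'],o['width'])
for n in ['scene','side']:
    im,d,w,p=cloud(n); save(n,im); np.savez('/tmp/'+n,im=im,d=d,w=w)
    print(n,np.linalg.inv(np.array(p['view']))[:3,3])
E
```

```text
pics
[ 172.03587668 -652.53015101  230.57537171] [ 9.91702894e-01  1.28549823e-01 -3.40964001e-05 -5.57737179e-04] 85.16049042741955
scene [1145.37097898 -704.64323561  669.10565903]
side [  692.08566233 -1168.56651335   839.18291621]
```

View pics/scene.png

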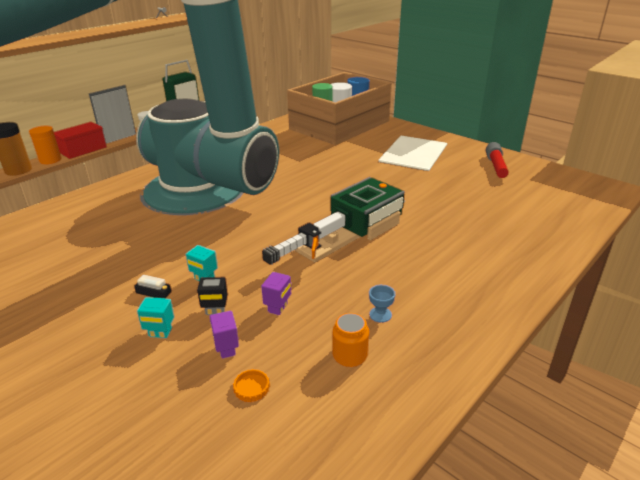

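View pics/side.png

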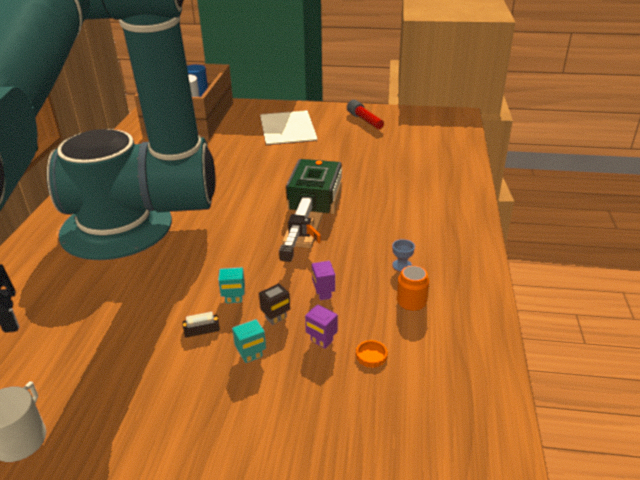

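The scene view shows the black and yellow battery at (212,293), with two turquoise and two purple look-alikes around it. The lantern housing is at (367,205), the foot at (270,255) and the orange lever at (315,243). In the side view the battery is at (275,302), the bay at (315,175), the foot at (287,253) and the lever at (313,233).

Run:
```python
from h import *
for n,bb,lb,fb in [('scene',(185,265,240,320),(325,170,412,240),(295,220,325,260)),('side',(255,280,297,325),(280,155,348,215),(295,215,325,245))]:
    z=np.load('/tmp/%s.npz'%n); im,w=z['im'],z['w']; ok=z['d']>0
    hsv=cv2.cvtColor(im,cv2.COLOR_RGB2HSV)
    def box(b):
        m=np.zeros(ok.shape,bool); m[b[1]:b[3],b[0]:b[2]]=1; return m&ok
    m=box(bb)&(hsv[...,2]<90); 
    s=w[m]; t=s[(s[:,2]>64)&(s[:,2]<76)]
    print(n,'bat top n',len(t),'z',np.median(t[:,2]),cv2.minAreaRect(t[:,:2].astype(np.float32)))
    m=box(lb); s=w[m]; t=s[(s[:,2]>77)&(s[:,2]<87)]
    print('housing',len(t),np.median(t[:,2]),cv2.minAreaRect(t[:,:2].astype(np.float32)))
    t=s[(s[:,2]<72)&(s[:,2]>50)]
    m=box(fb)&(hsv[...,0]<18)&(hsv[...,1]>200)&(hsv[...,2]>150)
    s=w[m]; s=s[(s[:,2]>35)&(s[:,2]<70)]; print('lever',len(s),s.min(0) if len(s) else 0,s.max(0) if len(s) else 0)
    t=s[s[:,2]>57]
    print(cv2.minAreaRect(t[:,:2].astype(np.float32)) if len(t)>3 else s)
    for u,v in ([(270,250),(318,228),(367,195)] if n=='scene' else [(287,251),(300,220),(316,175)]): print(u,v,w[v,u])
# all objects above surface near gripper area
```

```text
scene bat top n 257 z 68.85585391635584 ((468.3936767578125, -280.7930603027344), (50.966915130615234, 42.81011962890625), 41.72969436645508)
housing 1441 81.75658427160602 ((480.27880859375, 180.205810546875), (158.15960693359375, 121.45640563964844), 86.81021118164062)
lever 80 [489.28511374 -67.40441089  39.24502788] [530.63011551 -17.52183093  64.31287513]
((510.9698181152344, -43.571834564208984), (6.811450958251953, 56.91128158569336), 37.64468002319336)
270 250 [ 463.14537566 -126.42008235   63.9620931 ]
318 228 [480.14882654   2.44174856  65.29838686]
367 195 [464.75417451 197.06214695  64.70735183]
side bat top n 237 z 68.95113568112617 ((462.62603759765625, -282.61431884765625), (50.49894332885742, 41.25436019897461), 46.98236083984375)
housing 1300 81.96344348709692 ((476.26025390625, 178.2666778564453), (160.87625122070312, 118.86396789550781), 85.80606842041016)
lever 86 [488.74727812 -70.658559    40.45953795] [523.87988841 -23.47949929  63.33996801]
((507.74169921875, -46.38340759277344), (8.24988842010498, 57.423526763916016), 37.633724212646484)
287 251 [ 462.27694156 -134.57060405   63.23729333]
300 220 [471.89082433 -19.97264306  69.17850447]
316 175 [477.44095475 199.15857387  66.27990546]
```

Run:
```python
from h import *
z=[np.load('/tmp/%s.npz'%n) for n in ('scene','side')]
P=np.concatenate([a['w'][a['d']>0] for a in z]); C=np.concatenate([a['im'][a['d']>0] for a in z])
m=(P[:,2]>8)&(P[:,2]<110)&(P[:,0]>250)&(P[:,0]<900)&(P[:,1]>-750)&(P[:,1]<300); P=P[m];C=C[m]
S=1.2
top=np.zeros((660,800,3),np.uint8)
o=np.argsort(P[:,2]); P=P[o];C=C[o]
# image: right = -y.. col = (300-y)*.75 ; row = (900-x)
c=((250-P[:,1])*0.8).astype(int); r=((900-P[:,0])*0.85).astype(int)
for dr in (0,1):
  for dc in (0,1):
    k=(r+dr<600)&(r+dr>=0)&(c+dc<800)&(c+dc>=0); top[(r+dr)[k],(c+dc)[k]]=C[k]
save('top',top[:560])
```

```text
(no output)
```

View pics/top.png

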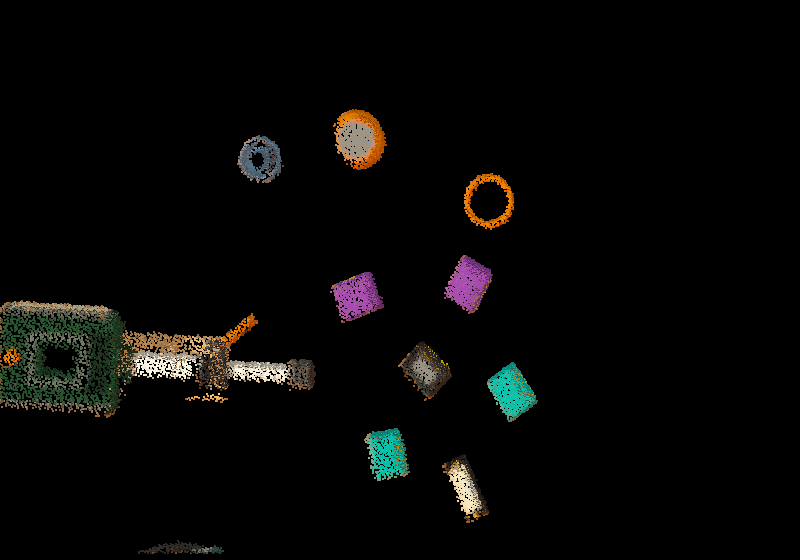

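Top-down map: the lantern points towards world -y, with the lever on the +x side. The battery is near (466,-282) with its long axis at about 45°. I'll move above the battery.

```bash
python3 -m inch '0 3 -2 0 -1;0 6 -4.5 0 -2;0 9 -7 0 -3;0 12.6 -9.5 0 -3.8;0 12.6 -9.5 0 -3.8;0 12.6 -9.5 0 -3.8;0 12.6 -9.5 0 -3.8;0 12.6 -9.5 0 -3.8'
python3 -m inch '0 0 0 0 0;0 0 0 0 0' 60
cat >> h.py <<'E'
def toolang():
    r=R.from_quat(observe()['tcp_rot']).as_matrix(); return r
def rows(target,ang):
    "shift (units) from measured pose to world target, and turn units so tool x has angle ang deg"
    o=observe(); r=R.from_quat(o['tcp_rot']).as_matrix()
    s=r.T@(np.array(target)-o['ee_pos'])/30
    a=np.degrees(np.arctan2(r[1,0],r[0,0])); t=-((ang-a+180)%360-180)/8
    return np.round(s,2),round(t,2),'tool x ang',round(a,1)
E
python3 - <<'E'
from h import *
im,d,w,p=cloud('wrist'); save('w1',im); np.savez('/tmp/w1',im=im,d=d,w=w)
print(observe()['ee_pos'],rows([466,-282,200],45),np.linalg.inv(p['view'])[:3,3])
E
```

```text
clock: 0.9
ee_pos: [420.3, -336.7, 231.2]
tcp_rot: [0.923, 0.384, 0.0, 0.0]
ft_force: [-0.2, -0.6, -0.1]
width: 85.5
grasp_force: 0.0
clock: 1.1
ee_pos: [420.1, -337.8, 231.1]
tcp_rot: [0.923, 0.385, -0.0, -0.0]
ft_force: [-0.2, 0.4, 0.1]
width: 85.3
grasp_force: 0.0
[ 419.4981327  -338.59657958  231.07236724] (array([ 2.43, -0.23,  1.04]), np.float64(0.03), 'tool x ang', np.float64(45.2)) [ 467.78357874 -287.98205521  373.51764642]
```

View pics/w1.png

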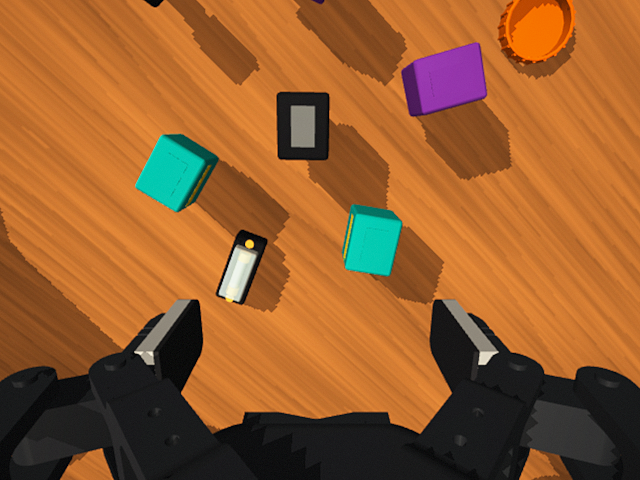

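The wrist view shows the battery top at about (277–329, 92–159), square to the tool, with its short side along the finger line. The look-alikes are clear of it.

Run:
```python
from h import *
z=np.load('/tmp/w1.npz'); w=z['w']; m=np.zeros((480,640),bool); m[80:170,265:345]=1
m&=(z['d']>0)&(w[...,2]>62)
t=w[m]; r=cv2.minAreaRect(t[:,:2].astype(np.float32)); print(len(t),np.median(t[:,2]),r)
b=cv2.boxPoints(r); print(b); 
for i in range(2):
  e=b[i+1]-b[i]; print(np.linalg.norm(e),np.degrees(np.arctan2(e[1],e[0])))
c=r[0]; print(rows([c[0],c[1],130],45))
```

```text
3531 69.88884089181062 ((462.07366943359375, -278.9579772949219), (50.209693908691406, 39.71516036987305), 45.45061492919922)
[[ 430.3106  -282.91827]
 [ 458.61346 -310.77942]
 [ 493.83673 -274.99768]
 [ 465.53387 -247.13654]]
39.715176 -44.549393
50.20967 45.450634
(array([ 2.41, -0.39,  3.37]), np.float64(0.03), 'tool x ang', np.float64(45.2))
```

```bash
python3 -m inch '0 1.2 -0.2 0 0;0 2.41 -0.39 1 0;0 2.41 -0.39 2.5 0;0 2.41 -0.39 4 0;0 2.41 -0.39 5 0;0 2.41 -0.39 5 0;0 2.41 -0.39 5 0'
python3 - <<'E'
from h import *
print(rows([462.1,-279,32],45.4))
E
```

```text
clock: 1.85
ee_pos: [461.9, -280.1, 82.1]
tcp_rot: [0.924, 0.383, -0.0, -0.0]
ft_force: [-0.0, 0.1, 0.8]
width: 85.2
grasp_force: 0.0
(array([ 0.03, -0.02,  1.67]), np.float64(-0.04), 'tool x ang', np.float64(45.1))
```

```bash
python3 -m inch '0 0.03 -0.02 0.8 -0.04;0 0.03 -0.02 1.67 -0.04;0 0.03 -0.02 1.67 -0.04;100 0.03 -0.02 1.67 -0.04;255 0.03 -0.02 1.67 -0.04;255 0.03 -0.02 1.67 -0.04;255 0.03 -0.02 1.67 -0.04;255 0.03 -0.02 1.67 -0.04' 60
python3 -m inch '255 0 0 0 0;255 0 0 0 0;255 0 0 -1 0;255 0 0 -2 0;255 0 0 -4 0;255 0 0 -5 0;255 0 0 -5 0;255 0 0 -5 0'
python3 - <<'E'
from h import *
# lantern pose from scene+side: housing top plane pts
import numpy as np
z=[np.load('/tmp/%s.npz'%n) for n in ('scene','side')]
for a in z:
    P=a['w'][a['d']>0]
    m=(abs(P[:,2]-82)<4)&(P[:,0]>400)&(P[:,0]<560)&(P[:,1]>80)&(P[:,1]<280)
    r=cv2.minAreaRect(P[m,:2].astype(np.float32)); print(r[0],cv2.boxPoints(r).round(0).tolist())
print(rows([477,180,230],86.5))
E
```

```text
clock: 2.65
ee_pos: [463.1, -278.5, 33.0]
tcp_rot: [0.922, 0.387, 0.001, 0.001]
ft_force: [-1.2, 0.5, 8.2]
width: 39.3
grasp_force: 59.4
clock: 3.45
ee_pos: [462.6, -278.1, 182.0]
tcp_rot: [0.922, 0.387, 0.0, 0.001]
ft_force: [-0.7, -0.4, -2.0]
width: 39.6
grasp_force: 61.3
(480.217529296875, 179.10671997070312) [[415.0, 105.0], [537.0, 98.0], [545.0, 254.0], [424.0, 260.0]]
(476.26025390625, 178.2666778564453) [[411.0, 102.0], [530.0, 94.0], [541.0, 254.0], [423.0, 263.0]]
(array([ 11.23, -10.36,  -1.61]), np.float64(-5.13), 'tool x ang', np.float64(45.5))
```

```bash
python3 -m inch '255 0.8 -0.7 -1.6 -0.6;255 2 -1.9 -1.6 -1.3;255 3.5 -3.3 -1.6 -2.1;255 5 -4.7 -1.6 -2.9;255 6.5 -6.1 -1.6 -3.7;255 8 -7.4 -1.6 -4.5;255 9.34 -8.7 -1.6 -5.13;255 9.34 -8.7 -1.6 -5.13'
python3 -m inch '255 0 0 0 0;255 0 0 0 0'
python3 - <<'E'
from h import *
im,d,w,p=cloud('wrist'); save('w2',im); np.savez('/tmp/w2',im=im,d=d,w=w)
print(observe()['ee_pos'],observe()['width'],rows([477,180,230],86.5))
E
```

```text
clock: 4.25
ee_pos: [471.7, 101.1, 227.5]
tcp_rot: [0.727, 0.687, -0.001, -0.001]
ft_force: [0.7, 0.2, -1.5]
width: 39.4
grasp_force: 61.6
clock: 4.45
ee_pos: [472.0, 100.1, 227.5]
tcp_rot: [0.727, 0.686, -0.001, -0.001]
ft_force: [0.1, -0.6, -2.1]
width: 39.3
grasp_force: 61.5
[472.24917002  99.03074486 227.83591252] 39.323512572317526 (array([ 2.7 , -0.  , -0.07]), np.float64(0.01), 'tool x ang', np.float64(86.6))
```

View pics/w2.png

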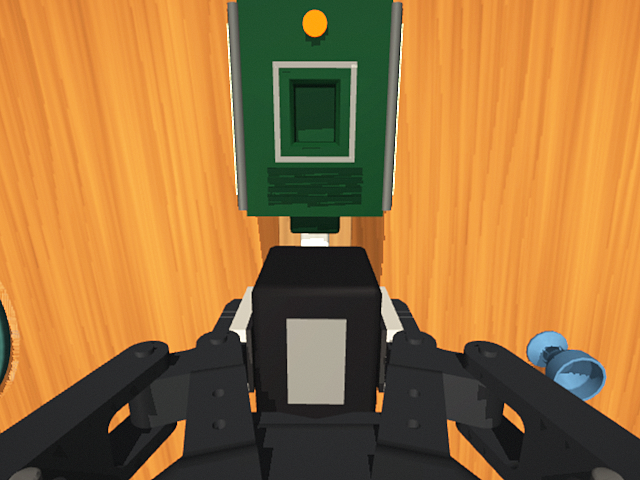

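The battery is held square. The bay opening is at about (290–340, 78–150) inside a pale frame (273–357, 62–162).

Run:
```python
from h import *
z=np.load('/tmp/w2.npz'); w=z['w']; im=z['im'].astype(int); ok=z['d']>0
v,u=np.mgrid[0:480,0:640]
reg=(u>235)&(u<395)&(v<215)&ok
top=reg&(abs(w[...,2]-82)<2.5); print('top z',np.median(w[top][:,2]))
# undrilled: chamfer/bay pixels
bay=reg&(u>280)&(u<350)&(v>68)&(v<156)&(w[...,2]<81.2)
fr=reg&(im.min(-1)>110)&(u>262)&(u<368)&(v>50)&(v<170)
def rect(m,nm):
    P=w[m][:,:2].astype(np.float32); r=cv2.minAreaRect(P); b=cv2.boxPoints(r); print(nm,m.sum(),np.round(r[0],1),np.round(r[1],1),r[2])
# project via plane z=82 for rays (chamfer interior would be deeper): use plane-cast
from station import camera_params
p=camera_params('wrist'); T=np.linalg.inv(p['view']); o=T[:3,3]
def cast(uv,zz):
    d=np.c_[(uv[:,0]-p['cx'])/p['fx'],(uv[:,1]-p['cy'])/p['fy'],np.ones(len(uv))]@T[:3,:3].T
    return o+d*((zz-o[2])/d[:,2])[:,None]
for m,nm in ((bay,'bay'),(fr,'frame')):
    q=cast(np.c_[u[m],v[m]].astype(float),82.); r=cv2.minAreaRect(q[:,:2].astype(np.float32)); print(nm,m.sum(),np.round(r[0],1),np.round(r[1],1),r[2])
rect(fr,'frame depth')
# housing side edges: left/right
L=[];Rr=[]
for row in range(40,200,5):
    c=np.where(top[row])[0]
    if len(c): L.append(w[row,c[0]]);Rr.append(w[row,c[-1]])
for E in (np.array(L),np.array(Rr)):
    k=np.polyfit(E[:,1],E[:,0],1); print('edge ang',np.degrees(np.arctan2(1,k[0])),'x at y=175',np.polyval(k,175))
# held battery top
bt=ok&(u>250)&(u<385)&(v>300)&(v<415)&(w[...,2]>180)
P=w[bt]; h=np.median(P[:,2]); bt&=abs(w[...,2]-h)<3; print('bat top z',h); rect(bt,'bat')
P=w[bt]; A=np.c_[P[:,:2]-P[:,:2].mean(0),np.ones(len(P))]; print('tilt',np.linalg.lstsq(A,P[:,2],rcond=None)[0]); print(observe()['ee_pos'])
```

```text
top z 82.07050022810523
bay 3575 [475.4 179.8] [58.3 49.1] 86.5087661743164
frame 2005 [475.5 180.2] [67.7 58.6] 86.5146713256836
frame depth 2005 [475.1 181.4] [68.1 58.5] 86.50434112548828
edge ang 83.41630054974146 x at y=175 418.474567529177
edge ang 88.90668988526627 x at y=175 530.7539606569738
bat top z 264.5201945393814
bat 14648 [471.8 100.1] [42.4 42.1] 86.96897888183594
tilt [ 8.78823429e-03 -2.62959144e-03  2.64512990e+02]
[472.24917002  99.03074486 227.83591252]
```

Run:
```python
from h import *
z=np.load('/tmp/w2.npz'); w=z['w']; ok=z['d']>0
v,u=np.mgrid[0:480,0:640]
bt=ok&(u>245)&(u<390)&(v>235)&(v<425)&(abs(w[...,2]-264.5)<2.5)
r=cv2.minAreaRect(w[bt][:,:2].astype(np.float32)); print(r, v[bt].min(),v[bt].max())
o=np.array([472.2,99.5,227.8])
c=np.array([*r[0],0]); off=c[:2]-o[:2]; print('off',off)
print(rows([475.4-off[0],180.1-off[1],230-60],86.5))
```

```text
((471.95050048828125, 101.73750305175781), (46.7254638671875, 44.20174789428711), 86.544189453125) 284 418
off [-0.24949951  2.23750305]
(array([ 2.63, -0.04,  1.93]), np.float64(0.01), 'tool x ang', np.float64(86.6))
```

```bash
python3 -m inch '255 0.9 0 0 0;255 1.8 -0.02 0 0;255 2.68 -0.04 0 0;255 2.68 -0.04 1 0;255 2.68 -0.04 2 0;255 2.68 -0.04 3 0;255 2.68 -0.04 3 0;255 2.68 -0.04 3 0'
python3 - <<'E'
from h import *
print(observe()['ee_pos'],rows([475.6,180.1,115],86.5))
im,d,w,p=cloud('wrist'); save('w3',im)
E
```

```text
clock: 5.3
ee_pos: [476.5, 178.4, 139.6]
tcp_rot: [0.729, 0.685, -0.0, -0.0]
ft_force: [0.4, 0.3, -1.0]
width: 39.5
grasp_force: 61.3
[476.53195749 178.35823015 139.58888792] (array([ 0.06, -0.03,  0.82]), np.float64(-0.01), 'tool x ang', np.float64(86.4))
```

View pics/w3.png

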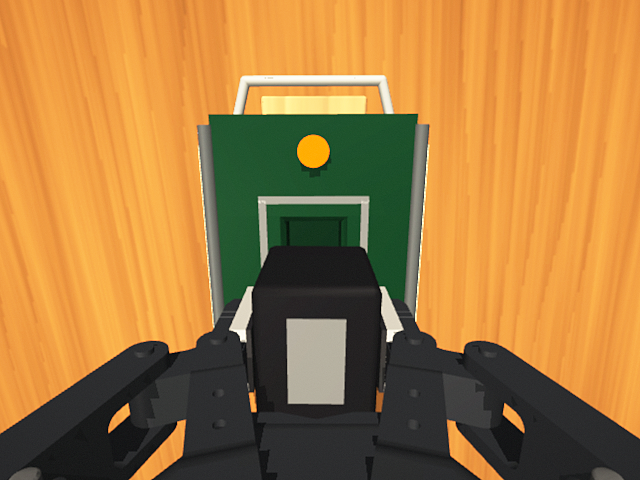

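The battery is above the bay, laterally in line with the frame (258–369). I'll lower it gently.

```bash
python3 -m inch '255 0.05 -0.03 0.4 0;255 0.05 -0.03 0.7 0;255 0.05 -0.03 0.9 0;255 0.05 -0.03 1.0 0;255 0.05 -0.03 1.1 0;255 0.05 -0.03 1.1 0' 60
python3 -m inch '255 0 0 0.15 0;255 0 0 0.3 0;255 0 0 0.3 0'
```

```text
clock: 5.95
ee_pos: [475.4, 181.0, 105.9]
tcp_rot: [0.728, 0.685, -0.0, -0.0]
ft_force: [-0.2, 0.5, -2.1]
width: 39.5
grasp_force: 61.4
clock: 6.25
ee_pos: [475.2, 180.9, 96.4]
tcp_rot: [0.728, 0.685, -0.0, -0.0]
ft_force: [-0.9, -0.2, -2.5]
width: 39.0
grasp_force: 61.4
```

```bash
python3 -m inch '255 0 0 0.08 0;255 0 0 0.16 0;255 0 0 0.18 0;255 0 0 0.2 0'
python3 -m inch '255 0 0 0.03 0;255 0 0 0.06 0;255 0 0 0.06 0'
```

```text
clock: 6.65
ee_pos: [475.5, 181.0, 91.2]
tcp_rot: [0.728, 0.685, -0.0, -0.0]
ft_force: [-0.4, 0.4, -1.7]
width: 39.2
grasp_force: 61.4
clock: 6.95
ee_pos: [475.6, 181.0, 91.0]
tcp_rot: [0.728, 0.685, 0.0, 0.0]
ft_force: [-8.7, -2.8, 15.4]
width: 39.1
grasp_force: 63.3
```

```bash
python3 -m inch '255 0 0 0.03 0;255 0 0 0.03 0;0 0 0 0 0;0 0 0 0 0;0 0 0 0 0;0 0 0 0 0;0 0 0 -1 0;0 0 0 -3 0'
python3 -m inch '0 0 0 -1.5 0;0 -1 0 -2 0;0 -2.5 0.1 -2 0;0 -4 0.2 -2 0;0 -5.5 0.3 -2 0;0 -7 0.3 -2 0;0 -8.5 0.4 -2 0;0 -9.5 0.4 -2 0'
python3 -m inch '0 0 0 0 0;0 0 0 0 0'
python3 - <<'E'
from h import *
im,d,w,p=cloud('wrist'); save('w4',im); np.savez('/tmp/w4',im=im,d=d,w=w,view=p['view'])
print(observe()['ee_pos'])
im,d,w,p=cloud('side'); np.savez('/tmp/s2',im=im,d=d,w=w)
v,u=np.mgrid[0:480,0:640]
m=(d>0)&(w[...,0]>420)&(w[...,0]<530)&(w[...,1]>140)&(w[...,1]<220)&(w[...,2]>100)
P=w[m];print(m.sum(),np.percentile(P[:,2],[50,90,97]), P[P[:,2]>122].mean(0) if (P[:,2]>122).any() else 0)
E
```

```text
clock: 7.75
ee_pos: [474.1, 180.6, 167.2]
tcp_rot: [0.728, 0.685, -0.003, -0.001]
ft_force: [1.3, -0.3, 0.6]
width: 85.0
grasp_force: 0.0
clock: 8.55
ee_pos: [469.8, -106.7, 229.3]
tcp_rot: [0.729, 0.685, -0.0, 0.0]
ft_force: [0.6, 0.6, -0.5]
width: 85.4
grasp_force: 0.0
clock: 8.75
ee_pos: [470.1, -104.5, 229.2]
tcp_rot: [0.729, 0.685, 0.0, -0.0]
ft_force: [-0.5, 0.2, -0.1]
width: 85.3
grasp_force: 0.0
[ 470.2144787  -103.84339207  229.26774795]
150 [117.64647497 127.88087446 129.20390652] [479.33789323 167.7382087  126.72573965]
```

View pics/w4.png

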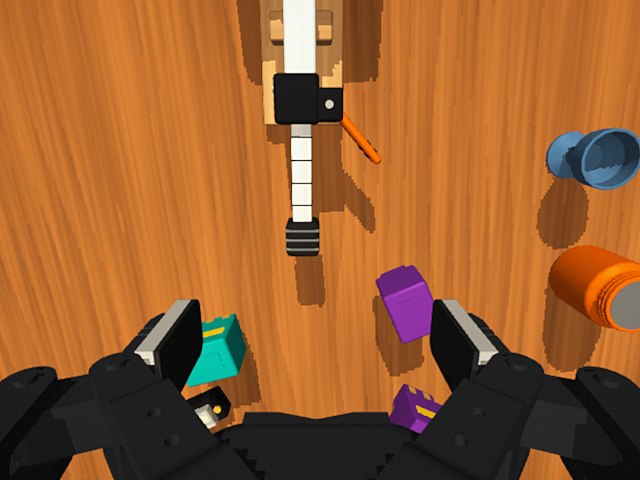

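The battery top now sits at about 128 mm, so it is home. In view: collar (274–343, 72–124), foot (286–320, 218–255), lever from (340,118) to its tip at (380,160). A purple look-alike stands near the leg's end.

```bash
cat >> h.py <<'E'
def cast(uv,zz,p):
    T=np.linalg.inv(p['view']);o=T[:3,3];uv=np.atleast_2d(np.array(uv,float))
    d=np.c_[(uv[:,0]-p['cx'])/p['fx'],(uv[:,1]-p['cy'])/p['fy'],np.ones(len(uv))]@T[:3,:3].T
    return o+d*((zz-o[2])/d[:,2])[:,None]
E
python3 - <<'E'
from h import *
z=np.load('/tmp/w4.npz'); w=z['w']; im=z['im']; ok=z['d']>0; p=camera_params('wrist'); p['view']=z['view']
v,u=np.mgrid[0:480,0:640]
def rect(m,nm):
    r=cv2.minAreaRect(w[m][:,:2].astype(np.float32)); print(nm,m.sum(),np.round(r[0],1),np.round(r[1],1),round(r[2],1),'z',np.median(w[m][:,2]).round(1))
rect(ok&(u>275)&(u<330)&(v>210)&(v<262)&(w[...,2]>61),'foot')
rect(ok&(u>270)&(u<350)&(v>60)&(v<130)&(w[...,2]>67),'collar')
t=ok&(u>285)&(u<318)&(v>130)&(v<214)&(w[...,2]>57); rect(t,'tube')
t2=ok&(u>280)&(u<322)&(v<66)&(w[...,2]>56); rect(t2,'outer tube')
hsv=cv2.cvtColor(im,cv2.COLOR_RGB2HSV)
rect(ok&(u>335)&(u<390)&(v>110)&(v<170)&(hsv[...,0]<16)&(hsv[...,1]>180)&(w[...,2]>58),'lever')
pts=[]
for row in range(2,212,4):
    c=np.where((t|t2)[row])[0]
    if len(c)>10: pts.append(w[row,c].mean(0))
pts=np.array(pts);k=np.polyfit(pts[:,1],pts[:,0],1);print('axis ang',np.degrees(np.arctan2(1,k[0])),'x at y=-60',np.polyval(k,-60),'at -130',np.polyval(k,-130))
print('collar face edge',cast([[285,124],[310,124]],70,p), 'tube-end',cast([[300,124]],61,p))
pur=ok&(u>370)&(u<435)&(v>260)&(v<345)&(w[...,2]>66); rect(pur,'purple')
print(cv2.boxPoints(cv2.minAreaRect(w[pur][:,:2].astype(np.float32))))
E
```

```text
foot 1145 [ 456.7 -117.6] [38.9 27.7] 86.4 z 63.5
collar 3088 [469.3 -10.4] [39.9 51.6] 86.5 z 69.8
tube 1651 [459.9 -67.8] [65.5 16.4] 86.3 z 60.8
outer tube 2177 [465.8  32.9] [43.  23.8] 86.3 z 64.8
lever 529 [507.5 -44.3] [ 7.8 48. ] 38.2 z 61.3
axis ang 86.50348682941464 x at y=-60 460.39302429903216 at -130 456.1159167743114
collar face edge [[451.13122654 -29.32045241  70.        ]
 [469.87890007 -30.50684688  70.        ]] tube-end [[462.04155024 -29.88411011  61.        ]]
purple 2375 [ 534.4 -156.3] [ 40. 128.] 20.4 z 70.1
[[ 493.34015  -103.24136 ]
 [ 537.9384   -223.24449 ]
 [ 575.39703  -209.32327 ]
 [ 530.79877   -89.320145]]
```

```bash
python3 -m inch '110 -0.33 -0.41 0 0;110 -0.33 -0.41 1.5 0;110 -0.33 -0.41 3 0;110 -0.33 -0.41 4 0;110 -0.33 -0.41 4 0;110 -0.33 -0.41 4 0'
python3 - <<'E'
from h import *
print(rows([457.2,-113,31],86.5),observe()['width'])
E
```

```text
clock: 9.45
ee_pos: [457.3, -113.1, 110.5]
tcp_rot: [0.728, 0.686, 0.0, 0.0]
ft_force: [0.3, -0.3, 1.3]
width: 48.7
grasp_force: 0.0
(array([ 0.  , -0.01,  2.65]), np.float64(0.01), 'tool x ang', np.float64(86.6)) 48.6805986794896
```

```bash
python3 -m inch '110 0 0 1 0;110 0 0 1.8 0;110 0 0 2.4 0;110 0 0 2.65 0;110 0 0 2.65 0' 40
python3 -m inch '255 0 0 0 0;255 0 0 0 0;255 0 0 0 0;255 0 0 0 0'
python3 -m inch '255 -0.3 0 0 0;255 -0.6 0 0 0;255 -0.9 0 0 0;255 -1.2 0 0 0;255 -1.5 0 0 0;255 -1.7 0 0 0;255 -1.7 0 0 0'
python3 - <<'E'
from h import *
print(observe()['ee_pos'])
im,d,w,p=cloud('wrist'); save('w5',im); np.savez('/tmp/w5',im=im,d=d,w=w,view=p['view'])
E
```

```text
clock: 9.95
ee_pos: [457.8, -113.4, 30.9]
tcp_rot: [0.728, 0.685, 0.0, 0.0]
ft_force: [0.2, -0.7, 1.5]
width: 48.7
grasp_force: 0.0
clock: 10.35
ee_pos: [458.0, -113.6, 31.7]
tcp_rot: [0.728, 0.685, 0.0, 0.001]
ft_force: [-3.9, -0.3, 7.6]
width: 27.5
grasp_force: 41.9
clock: 11.05
ee_pos: [454.9, -165.3, 31.8]
tcp_rot: [0.728, 0.685, 0.0, 0.001]
ft_force: [-2.4, -1.9, 5.9]
width: 27.5
grasp_force: 41.7
[ 454.93104356 -165.26889961   31.7570018 ]
```

View pics/w5.png

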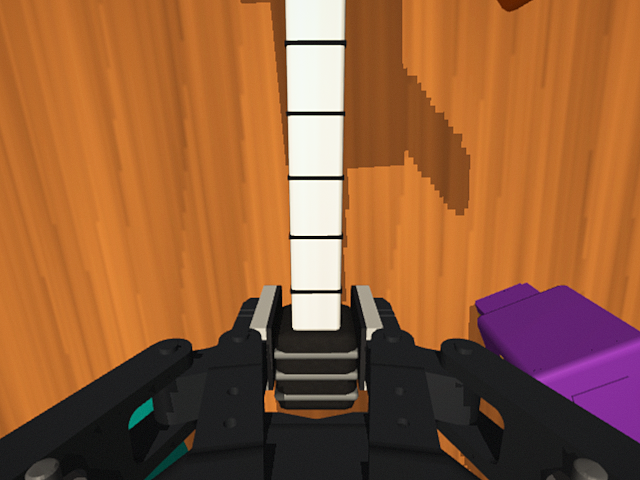

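The foot is gripped, and its inner edge is at about (316,330). I'll look for the red ring in the fixed cameras and measure where the foot's edge is.

Run:
```python
from h import *
z=np.load('/tmp/w5.npz'); p=camera_params('wrist'); p['view']=z['view']
print('foot inner',cast([[316,330]],61,p),'grads',cast([[316,292],[316,237],[316,178],[316,113],[316,43]],61,p)[:,1].round(1))
tiles=[]
for n,b in (('scene',(285,215,335,265)),('side',(280,205,330,255))):
    im,d,w,p=cloud(n); hsv=cv2.cvtColor(im,cv2.COLOR_RGB2HSV)
    m=((hsv[...,0]<6)|(hsv[...,0]>172))&(hsv[...,1]>140)&(hsv[...,2]>80)&(d>0)&(w[...,2]>35)&(w[...,2]<68)&(abs(w[...,0]-462)<14)&(w[...,1]<-20)&(w[...,1]>-130)
    print(n,m.sum(),w[m].round(0)[:12].tolist())
    tiles.append(cv2.resize(im[b[1]:b[3],b[0]:b[2]],(390,390),interpolation=cv2.INTER_NEAREST))
save('c1',np.hstack(tiles))
```

```text
foot inner [[ 454.61220544 -158.69696636   61.        ]] grads [-145.3 -127.1 -109.3  -91.2  -73.4]
scene 4 [[458.0, -35.0, 61.0], [475.0, -40.0, 60.0], [473.0, -39.0, 56.0], [473.0, -39.0, 53.0]]
side 0 []
```

View pics/c1.png

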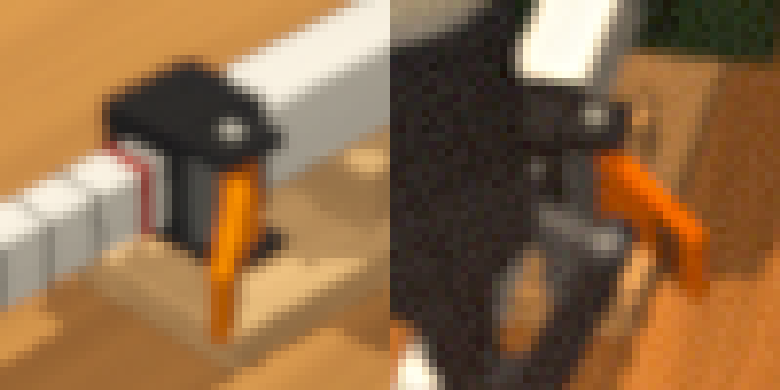

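The scene crop (left half) shows the red ring at about (145,195). A thin strip of white tube lies between the ring and the collar at about (160,190), so I've pulled roughly 4 mm too far. I'll release and measure the ring and the collar in one wrist view.

```bash
python3 -m inch '110 0 0 0 0;110 0 0 0 0;110 0 0 0 0;110 0 0 -1.5 0;110 1 0 -3 0;110 2 0 -3 0;110 2 0 -3 0;110 2 0 -3 0'
python3 - <<'E'
from h import *
print(observe()['ee_pos'])
im,d,w,p=cloud('wrist'); np.savez('/tmp/w6',im=im,d=d,w=w,view=p['view'])
hsv=cv2.cvtColor(im,cv2.COLOR_RGB2HSV)
m=((hsv[...,0]<6)|(hsv[...,0]>172))&(hsv[...,1]>140)&(hsv[...,2]>80)
m[:, :250]=0; m[:,380:]=0
ys,xs=np.where(m); print('red',m.sum(),xs.min(),xs.max(),ys.min(),ys.max())
c=int(np.median(xs)); print([ (r,im[r,c].tolist(),w[r,c].round(1).tolist()) for r in range(max(0,ys.min()-22),ys.max()+4)])
save('w6',im)
E
```

```text
clock: 12.0
ee_pos: [457.9, -104.0, 120.0]
tcp_rot: [0.728, 0.686, 0.0, 0.0]
ft_force: [0.4, 0.1, 0.1]
width: 48.4
grasp_force: 0.0
[ 457.92120922 -103.95637263  119.98419693]
red 330 301 333 130 139
[(108, [28, 25, 25], [462.6, -24.5, 69.3]), (109, [27, 27, 27], [462.6, -25.0, 70.4]), (110, [29, 29, 28], [462.6, -25.4, 69.4]), (111, [29, 28, 26], [462.6, -25.9, 70.8]), (112, [30, 29, 28], [462.5, -26.3, 69.2]), (113, [25, 26, 26], [462.5, -26.8, 69.7]), (114, [25, 22, 24], [462.5, -27.3, 70.0]), (115, [22, 19, 19], [462.5, -27.7, 68.9]), (116, [19, 19, 16], [462.4, -28.1, 68.5]), (117, [13, 13, 15], [462.4, -28.6, 69.5]), (118, [4, 4, 6], [462.4, -29.0, 68.5]), (119, [0, 0, 0], [462.4, -29.5, 68.0]), (120, [162, 153, 137], [462.3, -29.9, 68.0]), (121, [231, 222, 203], [462.3, -30.3, 60.5]), (122, [216, 207, 190], [462.3, -30.7, 61.3]), (123, [214, 205, 187], [462.3, -31.2, 61.1]), (124, [213, 205, 186], [462.3, -31.7, 60.6]), (125, [216, 207, 190], [462.2, -32.2, 60.6]), (126, [214, 206, 188], [462.2, -32.6, 59.7]), (127, [215, 208, 189], [462.2, -33.1, 61.5]), (128, [218, 216, 198], [462.1, -33.6, 60.3]), (129, [206, 184, 165], [462.1, -34.1, 59.9]), (130, [173, 73, 62], [462.1, -34.6, 60.2]), (131, [152, 7, 4], [462.0, -35.1, 62.3]), (132, [157, 19, 16], [462.0, -35.6, 60.2]), (133, [157, 19, 12], [462.0, -36.0, 61.4]), (134, [158, 20, 14], [462.0, -36.5, 61.5]), (135, [155, 20, 12], [461.9, -37.0, 60.6]), (136, [148, 18, 12], [461.9, -37.5, 62.3]), (137, [198, 22, 11], [461.9, -38.0, 61.3]), (138, [235, 18, 8], [461.9, -38.5, 60.5]), (139, [232, 47, 35], [461.8, -39.0, 62.0]), (140, [247, 251, 227], [461.8, -39.4, 61.7]), (141, [252, 255, 255], [461.8, -40.0, 60.5]), (142, [251, 253, 248], [461.7, -40.4, 62.7])]
```

The ring's inner edge is at y=-34.4 and the collar's face at about -29.8, so the leg is about 4.3 mm too far out. I'll re-grip the foot and push it back.

```bash
python3 -m inch '110 -1 0 0 0;110 -2 0 0 0;110 -2 0 1.5 0;110 -2 0 3 0;110 -2 0 3 0;255 -2 0 3 0;255 -2 0 3 0;255 -2 0 3 0' 40
python3 -m inch '255 0 0 0 0;255 0.07 0 0 0;255 0.14 0 0 0;255 0.14 0 0 0;110 0.14 0 0 0;110 0.14 0 0 0;110 0.14 0 -1.5 0;110 0.14 0 -3 0'
python3 -m inch '110 1 0 0 0;110 2 0 0 0;110 2 0 0 0;110 2 0 0 0'
cat >> h.py <<'E'
def ring(tag=None):
    im,d,w,p=cloud('wrist')
    if tag: save(tag,im)
    hsv=cv2.cvtColor(im,cv2.COLOR_RGB2HSV)
    m=((hsv[...,0]<6)|(hsv[...,0]>172))&(hsv[...,1]>140)&(hsv[...,2]>80); m[:,:250]=0;m[:,380:]=0; m[300:]=0
    n,l,s,_=cv2.connectedComponentsWithStats(m.astype(np.uint8))
    i=1+np.argmax(s[1:,4]); ys,xs=np.where(l==i); c=int(np.median(xs)); top=ys[xs==c].min(); bot=ys[xs==c].max()
    r=top
    while r>0 and im[r,c].max()>60: r-=1
    q=cast([[c,top-.5],[c,bot+.5],[c,r+.5]],61,p); f=cast([[c,r+.5]],70,p)
    print('red px',s[i].tolist(),'ring in/out y',q[:2,1].round(2),'face y (z61,z70)',q[2,1].round(2),f[0,1].round(2),'x',q[0,0].round(1))
    return im,d,w,p
E
python3 - <<'E'
from h import *
print(observe()['ee_pos']); ring('w7')
E
```

```text
clock: 12.85
ee_pos: [454.9, -164.8, 31.7]
tcp_rot: [0.728, 0.685, 0.0, 0.001]
ft_force: [-1.0, -2.7, -0.2]
width: 27.2
grasp_force: 43.3
clock: 13.65
ee_pos: [453.8, -159.6, 120.4]
tcp_rot: [0.728, 0.685, -0.0, -0.001]
ft_force: [0.5, -0.3, 0.9]
width: 48.5
grasp_force: 0.0
clock: 14.05
ee_pos: [458.3, -99.8, 120.1]
tcp_rot: [0.728, 0.686, 0.0, 0.0]
ft_force: [-0.5, -0.1, 0.6]
width: 48.6
grasp_force: 0.0
[458.25990247 -99.75881297 120.11020953]
red px [301, 129, 33, 10, 330] ring in/out y [-29.67 -34.53] face y (z61,z70) -29.67 -29.69 x 462.5
```

The ring is now out to within a fraction of a millimetre (4.86 mm of 5 visible, inner edge level with the face). Next I'll open the hand and set it over the leg and lever.

```bash
cat >> h.py <<'E'
O=np.array([462.3,-29.8]);XL=np.array([-.061,-.998]);YL=np.array([.998,-.061])
def L(x,y): return O+x*XL+y*YL
def toL(P): d=np.asarray(P)[...,:2]-O; return np.stack([d@XL,d@YL],-1)
E
python3 - <<'E'
from h import *
print(rows([*L(33,30.5),120],86.5))
im,d,w,p=cloud('wrist'); l=toL(w); ok=(d>0)
hsv=cv2.cvtColor(im,cv2.COLOR_RGB2HSV)
m=ok&(hsv[...,0]<16)&(hsv[...,1]>180)&(w[...,2]>57)&(w[...,2]<66)&(l[...,1]>15)&(l[...,1]<80)&(l[...,0]>-30)&(l[...,0]<60)
q=l[m]; print('lever',m.sum(),q.min(0),q.max(0)); k=np.polyfit(q[:,0],q[:,1],1); print('ang',np.arctan(k[0]))
for a,b in ((-45,-10),(30,95)):
    s=w[ok&(l[...,0]>12)&(l[...,0]<55)&(l[...,1]>a)&(l[...,1]<b)&~m]; print(a,b,len(s),s[:,2].max(),np.percentile(s[:,2],[50,95]))
E
```

```text
(array([ 1.25,  1.01, -0.  ]), np.float64(0.01), 'tool x ang', np.float64(86.6))
lever 1173 [-8.11364988 29.84899945] [30.64179419 63.70028361]
ang 0.6963394603416149
-45 -10 10888 218.7355859282143 [199.05977002 216.48532442]
30 95 5328 62.66338620139146 [-0.02791903  1.49356932]
```

```bash
python3 -m inch '0 0.6 0.5 0 0;0 1.25 1.02 0 0;0 1.25 1.02 0 0;0 1.25 1.02 0 0;0 1.25 1.02 0 0'
python3 - <<'E'
from h import *
o=observe();print(o['width'],toL(o['ee_pos']),rows([*L(33,31),31],86.5)); im,d,w,p=ring('w8')
E
```

```text
clock: 14.65
ee_pos: [490.6, -65.3, 119.7]
tcp_rot: [0.728, 0.685, -0.0, -0.0]
ft_force: [0.5, -0.6, 0.2]
width: 85.4
grasp_force: 0.0
85.41521223335748 [33.69489523 30.42304459] (array([0.02, 0.02, 2.96]), np.float64(-0.0), 'tool x ang', np.float64(86.5))
red px [250, 203, 26, 7, 182] ring in/out y [-30.97 -34.73] face y (z61,z70) -30.44 -28.89 x 463.6
```

View pics/w8.png

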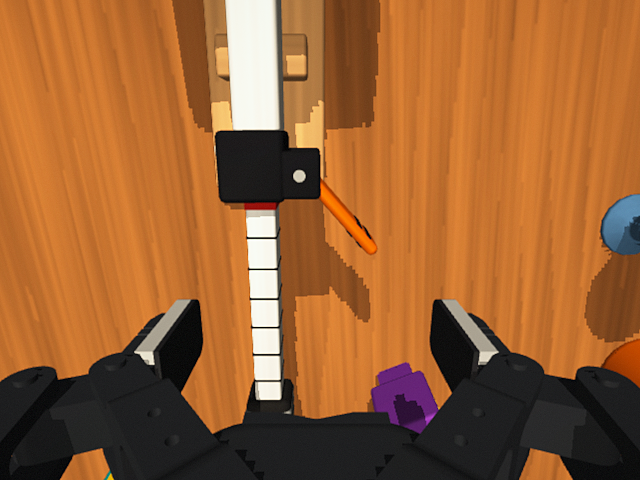

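The leg (x≈262) and the lever (tip at (375,250)) both lie between the open fingers. I'll descend and use the black graduations as a slip gauge.

```bash
python3 -m inch '0 0.02 0.02 1 0;0 0.02 0.02 2 0;0 0.02 0.02 2.7 0;0 0.02 0.02 2.96 0;0 0.02 0.02 2.96 0' 20
cat >> h.py <<'E'
def grads(tag=None):
    im,d,w,p=cloud('wrist'); o=observe()
    if tag: save(tag,im)
    l=toL(w); hsv=cv2.cvtColor(im,cv2.COLOR_RGB2HSV)
    m=(d>0)&(w[...,2]>56)&(w[...,2]<66)&(abs(l[...,1])<7)&(hsv[...,2]>170)&(hsv[...,1]<90)&(l[...,0]>0)&(l[...,0]<110)
    cols=np.where(m.any(0))[0]; c=int(np.median(np.where(m)[1])); v=cv2.cvtColor(im,cv2.COLOR_RGB2GRAY)[:,c-3:c+4].mean(1)
    rs=np.where(m[:,c-3:c+4].any(1))[0]; v=v[:]; out=[]
    for r in range(rs.min()+2,rs.max()-1):
        if v[r]<170 and v[r]<=v[r-1] and v[r]<v[r+1]:
            k=np.arange(r-2,r+3); wt=np.clip(230-v[k],0,None); out.append((k*wt).sum()/wt.sum())
    q=cast([[c,r] for r in out],61,p); print('grad x_l',toL(q)[:,0].round(2))
    s=(d>0)&(hsv[...,0]<16)&(hsv[...,1]>180)&(w[...,2]>57)&(w[...,2]<66)&(l[...,1]>15)&(l[...,1]<80)&(l[...,0]>-10)&(l[...,0]<60)
    a=l[s]; 
    if len(a)>20: print('lever ang',round(np.arctan(np.polyfit(a[:,0],a[:,1],1)[0]),3),'max',a.max(0).round(1),len(a))
    print('tcpL',toL(o['ee_pos']).round(2),'z',o['ee_pos'][2].round(1),'w',round(o['width'],1),'F',np.round(o['ft_force'],1),'g',round(o['grasp_force'],1))
E
python3 - <<'E'
from h import *
grads('w9')
E
```

```text
clock: 15.2
ee_pos: [491.0, -64.3, 30.6]
tcp_rot: [0.728, 0.685, -0.0, -0.001]
ft_force: [-0.7, -0.5, 0.3]
width: 85.1
grasp_force: 0.0
grad x_l [20.49 38.43 56.39]
lever ang 0.683 max [43.2 73. ] 2983
tcpL [32.69 31.4 ] z 31.7 w 85.8 F [ 0.5 -0.3  0.7] g 0.0
```

```bash
python3 -m inch '0 0 0.05 0 0;0 0 0.1 0 0;0 0 0.12 0 0;0 0 0.14 0 0;0 0 0.16 0 0;0 0 0.16 0 0' 80
python3 - <<'E'
from h import *
grads()
E
```

```text
clock: 15.85
ee_pos: [495.7, -64.3, 31.3]
tcp_rot: [0.728, 0.685, -0.001, -0.001]
ft_force: [-11.0, 0.4, 8.9]
width: 85.4
grasp_force: 5.3
grad x_l [20.46 38.38 56.32]
lever ang 0.687 max [43.  77.7] 3007
tcpL [32.38 35.44] z 31.3 w 85.3 F [-10.1  -0.2   8.3] g 5.2
```

```bash
python3 -m inch '0 0 0.05 0 0;15 0 -0.03 0 0;30 0 -0.115 0 0;45 0 -0.2 0 0;45 0 -0.2 0 0' 80
python3 - <<'E'
from h import *
grads()
E
```

```text
clock: 16.4
ee_pos: [488.5, -64.4, 31.8]
tcp_rot: [0.728, 0.685, -0.002, -0.001]
ft_force: [-27.0, -3.6, 23.0]
width: 70.4
grasp_force: 16.7
grad x_l [20.97 38.92 56.95]
lever ang 0.637 max [43.2 63.2] 2869
tcpL [32.9  28.29] z 31.8 w 70.5 F [-28.   -2.4  23.9] g 16.7
```

```bash
python3 -m inch '45 0 0 -0.06 0;55 0 -0.055 -0.1 0;65 0 -0.11 -0.12 0;65 0 -0.11 -0.12 0' 80
python3 - <<'E'
from h import *
grads()
E
```

```text
clock: 16.85
ee_pos: [484.9, -64.0, 34.0]
tcp_rot: [0.728, 0.685, -0.002, -0.002]
ft_force: [-20.3, -4.9, 6.6]
width: 64.0
grasp_force: 11.1
grad x_l [20.92 38.93 56.82 63.65]
lever ang 0.497 max [43.4 56.1] 2573
tcpL [32.8  24.65] z 34.0 w 63.7 F [-20.9  -3.7   6.5] g 11.2
```

```bash
python3 -m inch '65 0 0.04 0 0;72 0 0 -0.02 0;80 0 -0.045 -0.04 0;88 0 -0.09 -0.06 0;88 0 -0.09 -0.06 0' 80
python3 - <<'E'
from h import *
grads()
E
```

```text
clock: 17.4
ee_pos: [481.1, -63.6, 35.7]
tcp_rot: [0.728, 0.685, -0.003, -0.003]
ft_force: [-33.6, -1.4, 13.8]
width: 56.0
grasp_force: 16.2
grad x_l [20.71 38.69 56.67]
lever ang 0.365 max [43.1 48.5] 2424
tcpL [32.58 20.85] z 35.7 w 56.3 F [-32.2  -1.5  14.4] g 16.3
```

```bash
python3 -m inch '96 0 -0.045 -0.03 0;104 0 -0.09 -0.05 0;112 0 -0.135 -0.07 0;112 0 -0.135 -0.07 0' 80
python3 - <<'E'
from h import *
grads()
E
```

```text
clock: 17.85
ee_pos: [477.1, -62.9, 37.3]
tcp_rot: [0.728, 0.685, -0.003, -0.003]
ft_force: [-28.8, 3.5, 6.4]
width: 48.3
grasp_force: 15.9
grad x_l [20.21 38.22 56.2 ]
lever ang 0.233 max [43.6 40.5] 2344
tcpL [32.11 16.77] z 37.3 w 48.0 F [-28.9   3.1   7.1] g 16.1
```

```bash
python3 -m inch '112 -0.03 0.02 0 0;120 -0.04 -0.025 -0.01 0;128 -0.05 -0.07 -0.02 0;128 -0.05 -0.07 -0.02 0' 80
python3 - <<'E'
from h import *
grads()
E
```

```text
clock: 18.3
ee_pos: [474.4, -63.7, 37.9]
tcp_rot: [0.728, 0.685, -0.003, -0.004]
ft_force: [-33.6, 8.3, 13.9]
width: 42.8
grasp_force: 18.6
grad x_l [21.16 39.1  57.14]
lever ang 0.143 max [44.8 35.1] 2376
tcpL [33.06 14.18] z 37.9 w 42.9 F [-34.4   9.7  14.1] g 18.8
```

```bash
python3 -m inch '136 0 -0.045 -0.02 0;144 -0.01 -0.09 -0.03 0;150 -0.01 -0.125 -0.035 0;150 -0.01 -0.125 -0.035 0' 80
python3 - <<'E'
from h import *
grads()
E
```

```text
clock: 18.75
ee_pos: [470.8, -63.6, 39.0]
tcp_rot: [0.728, 0.685, -0.003, -0.004]
ft_force: [-33.5, 10.4, 12.0]
width: 35.5
grasp_force: 18.4
grad x_l [21.34 39.32 57.3 ]
lever ang 0.018 max [45.6 27.8] 2387
tcpL [33.2  10.49] z 39.0 w 36.0 F [-32.6  10.1  13.5] g 18.5
```

```bash
python3 -m inch '165 0 0 0 0;255 0 -0.02 0 0;255 0 -0.04 0 0;255 0 -0.07 -0.01 0;255 0 -0.07 -0.01 0;255 0 -0.07 -0.01 0' 80
python3 - <<'E'
from h import *
grads('w10'); im,d,w,p=cloud('scene'); b=(285,215,335,265)
a=cv2.resize(im[b[1]:b[3],b[0]:b[2]],(390,390),interpolation=cv2.INTER_NEAREST)
m=(d>0)&(w[...,0]>420)&(w[...,0]<530)&(w[...,1]>140)&(w[...,1]<220)&(w[...,2]>100); print('bat top',np.percentile(w[m][:,2],[50,97]))
wr=cv2.imread('pics/w10.png')[...,::-1]; save('c2',np.hstack([a,cv2.resize(wr[:, :],(410,390))]))
E
```

```text
clock: 19.4
ee_pos: [469.2, -63.8, 39.8]
tcp_rot: [0.728, 0.685, -0.002, -0.004]
ft_force: [-33.7, 7.5, 17.1]
width: 30.9
grasp_force: 83.6
grad x_l [21.64 39.6  57.58]
lever ang -0.048 max [45.5 26. ] 2363
tcpL [33.51  8.96] z 39.5 w 30.8 F [-32.6   8.2  24.9] g 85.9
bat top [121.39803385 128.95002438]
```

View pics/c2.png

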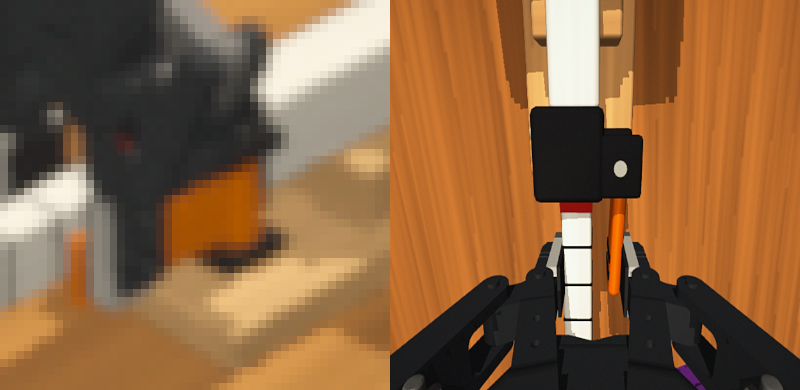

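The lever lies shut along the leg and the ring shows just outside the collar. I'll ease the leftover side and axial loads and check once more.

```bash
python3 -m inch '255 0.01 -0.03 -0.03 0;255 0.02 -0.05 -0.05 0;255 0.03 -0.06 -0.05 0;255 0.03 -0.06 -0.05 0;255 0.03 -0.06 -0.05 0' 80
python3 - <<'E'
from h import *
grads(); ring()
E
python3 -m inch '255 0 0 0 0;255 0 0 0 0;255 0 0 0 0;255 0 0 0 0;255 0 0 0 0'
```

```text
clock: 20.0
ee_pos: [468.8, -63.7, 40.0]
tcp_rot: [0.728, 0.685, -0.002, -0.002]
ft_force: [6.2, -5.6, -39.4]
width: 30.0
grasp_force: 84.7
grad x_l [21.56 39.48 57.52]
lever ang -0.06 max [46.1 25.8] 2311
tcpL [33.44  8.59] z 40.1 w 30.4 F [ -9.5  -3.  -11.2] g 87.0
red px [267, 250, 50, 12, 555] ring in/out y [-31.74 -35.57] face y (z61,z70) -31.4 -28.64 x 462.3
clock: 20.6
ee_pos: [468.8, -63.7, 40.2]
tcp_rot: [0.728, 0.685, -0.002, -0.002]
ft_force: [-7.3, -4.3, -15.0]
width: 30.1
grasp_force: 86.2
```

```bash
python3 -c "
from station import close_job
print(close_job())"
```

```text
the job is handed in; nothing more can be done
None
```

I handed the job in at about 21 s: the battery is fully home, the leg is locked with the red ring just out (about 1 mm past the mark by my measurement), and the lever is shut with the hand still squeezed round both; the jar, its cap, the egg cup and the fuse holder were not touched.

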